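Put the stacked sharpening stones away in their cradles

TASK

The four sharpening stones are piled up on the rubber stand. Take the stack apart one stone at a time from the top down and lay each straight into the wooden cradle that matches its shape and size, flat on the floor of the hollow and free of the rim. Keep every stone level, the way up it is, so that none topples, and do not shift the hand plane or the honing guide.

Things in the scene. Friction and masses are not known exactly. Their poses are not given: they have to be found in the camera images.
- dresser_center (a point): the smallest stone, a small pale upright block 34 x 20 mm and 30 mm high, on top of the stack at the start. The listed point is its centre, half-way up; x runs along its 34 mm length, z up. About 45 g
- puck_center (a point): the round sharpening stone, a disc 46 mm across and 28 mm high, third from the bottom of the stack, under the small block. The listed point is its centre, half-way up, z up. About 100 g
- pocket_stone_center (a point): the medium rectangular sharpening stone in two layers, 105 x 52 mm and 28 mm high, second from the bottom of the stack. The listed point is its centre, half-way up; x runs along its 105 mm length, z up. About 320 g
- bench_stone_center (a point): the big rectangular sharpening stone in two layers, 150 x 64 mm and 32 mm high, at the bottom of the stack, lying loose on a fixed black rubber stand of 110 x 50 mm, 12 mm high. The listed point is its centre, half-way up; x runs along its 150 mm length, z up. About 620 g. The stones lie loose on one another, centres within about 5 mm, each turned a little against the next
- cradle_dresser_floor (a point): cradle of the smallest stone: a low fixed dark wooden tray with a cork-lined floor, lying on the bench, its walls 8 mm thick; the listed point is the centre of the hollow's floor, 5 mm above the bench, z up; the rim stands 6 mm above that floor. Hollow 50 x 36 mm, 8 mm wider than the stone on every side, x along its length; outside 66 x 52 mm
- cradle_puck_floor (a point): cradle of the round stone: a low fixed dark wooden tray with a cork-lined floor, lying on the bench, its walls 8 mm thick; the listed point is the centre of the hollow's floor, 5 mm above the bench, z up; the rim stands 6 mm above that floor. Round hollow 62 mm across, 8 mm wider than the stone all round; outside 78 mm across
- cradle_pocket_floor (a point): cradle of the medium stone: a low fixed dark wooden tray with a cork-lined floor, lying on the bench, its walls 8 mm thick; the listed point is the centre of the hollow's floor, 5 mm above the bench, z up; the rim stands 6 mm above that floor. Hollow 121 x 68 mm, 8 mm wider than the stone on every side, x along its length; outside 137 x 84 mm
- cradle_bench_floor (a point): cradle of the big stone: a low fixed dark wooden tray with a cork-lined floor, lying on the bench, its walls 8 mm thick; the listed point is the centre of the hollow's floor, 5 mm above the bench, z up; the rim stands 6 mm above that floor. Hollow 166 x 80 mm, 8 mm wider than the stone on every side, x along its length; outside 182 x 96 mm
- plane_center (a point): a small steel hand plane, 160 x 48 mm and 46 mm high, lying loose on the far side of the bench; leave it alone. The listed point is 20 mm above the bench at the middle of its length, x along its length
- guide_center (a point): a small aluminium honing guide with brass roller and screw, 22 x 62 mm and 29 mm high, standing loose among the cradles; leave it alone. The listed point is 15 mm above the bench at its middle, y along its length
Things that resemble listed ones, but are neither listed nor needed, are in the scene too. What is shaped like the part that bears cradle_bench_floor but pink or purple is not meant.

How it is judged:
By the outcome, as a careful person would: the job done as asked, in the order asked, and still so for the second after the job is handed in, with the robot touching nothing.
It also fails if it takes over 128 s, if anything falls off the work surface, if the arm or the gripper's body presses on something with over 40 N, if the wrist force passes 120 N, or if a joint passes its speed limit or range.

ROBOT

A 6-joint arm with a two-finger parallel gripper is mounted at the origin on the work surface. World frame = base frame: x ahead of the robot, y to its left, z up, the work surface at z = 0. Lengths are in m, angles in rad, forces in N, time in s.
With the tool pointing down it reaches from about 0.35 to 0.975 m from the base axis. Payload 17.4 kg.
Tool frame: the origin (TCP) lies midway between the tips of the shut fingers; the grasp point (between the pads) lies 19 mm behind it (bot.tcp_to_grasp is the distance from the TCP to the grasp point, in m); z points along the fingers, y is the direction in which the jaws open and shut (so a half turn about z gives the same grasp; the last joint's range is limited). The gripper opens to 85 mm and grips with 20 to 120 N. Pads are 22 mm wide; open, the fingers measure 114 mm over their backs; the gripper's body (76 mm by 85 mm) begins 54 mm behind the grasp point. The pads swing forward as they close: fully open they stand 13 mm farther back than shut.
Start: joints at [-1.286, 0.116, 1.442, -0, 1.584, -0.038], TCP at [0.214, -0.64, 0.192] pointing down, gripper open.
Joint ranges: [-2.83, 2.83], [-0.83, 2.19], [0.07, 2.5], [-1.14, 4.28], [0.01, 3], [-2.97, 2.97]. Speed limits (rad/s): [1.89, 1.89, 2.22, 3.14, 3.14, 3.14].

INTERFACE

Orientations are given as a unit quaternion [x, y, z, w].
In Python, from station import bot, get_image, nets gives the robot as it stands.
- The arm moves only by the tool play_rows, never from a script. Its argument "commands" is a list of rows, each a list of 5 numbers: the shift along the world's x, y, z in mm, then the turn about the world's z in degrees, then the opening, from -1 (shut) to 1 (fully open). In form: [[dx, dy, dz, twist, fingers], ...]. A call has 1 to 12 rows; each row shifts and turns the commanded pose from where the row before left it; what a row does not reach is not made up. A row lasts 1/12 s, in which the tool goes at most 41.7 mm and 7.16 degrees, less where a joint would pass 70% of its speed; a pose out of reach is approached as far as the arm can. A call with a gripper value outside its range is refused whole. The fingers move at their own pace and stop on an object; "grip_force" is the grip in N (left out, the last holds). Time passes only in rows, so rows that do not move let the fingers close. It gives the time, the measured TCP pose, the force and the opening at its end, in the units of the state.
- bot.get_obs(): the state, without advancing time (a new reading comes with each control period).
- get_image(name): name is "side" or "top"; returns a dict with "color" (384x512x3 uint8, red, green, blue), "vertical_fov" (degrees; the focal length in pixels is half the picture's height over the tangent of half this angle, whatever the lens; pixels are square), "cx", "cy" (the principal point, pixels), "extrinsics" (4x4, takes a point from world to camera coordinates). Camera axes: x right, y down, z forward; pixel columns grow to the right and rows downward; lengths in m; the calibration is good to about 2 mm. A picture is of the moment at which its call begins. There is no depth.
- bot.job_done(): hands the job in, once; it reports no verdict.
Trained networks look in a picture, given as the dict that the camera call returned (one of the last four; its "shot" number tells which), for a name from the list of things; names that differ only in an ending like _2 or _b are one class to them, and where a whole thing is asked for, a point or a joint stands for the part that bears it (a point fixed in the world has none). Each returns a list of dicts, best first, with "conf" (0 to 1); they miss things now and then, are a little off and sometimes report something else, mostly with a low value. They report only what shows in the picture. A call takes as long as a camera call. They do not tell look-alikes from the thing itself.
- nets.spot_in(query, picture): "rect" ([left, top, right, bottom] in pixels, round what is visible of it).
- nets.trace(query, picture): "mask" (384x512 bool, what is visible of it) and "rect" ([left, top, right, bottom] in pixels, round what is visible of it).
- nets.spot_point(query, picture): "pixel" ([row, column] in pixels: a listed point, or the origin of a listed thing).
The state is a dict: "time": time; "joint_pos": joint angles; "joint_velocities": joint speeds; "tau": joint torques, N m; "position": TCP position; "tcp_rot": TCP orientation; "contact_force": force on the tool from outside, world axes, zero at the start; "moment": the same for the moment, N m; "finger_gap": opening from 0.0 (shut) to 1.0 (fully open).
Only numpy, scipy, OpenCV 4.12 (cv2) and the standard library are available. Lean on these libraries where they do the work, as an engineer would, in place of code of your own. Each camera call takes 0.05 s, during which the arm holds its last target. There are 200 camera calls.

## Working session

There is one attempt and no reset: what is moved stays moved. The work goes in short steps, Python scripts to look and compute and a tool call to move; the robot and the scene stay as the last step left them, time stands still between calls to the robot, and variables do not carry over. Pictures are saved under pics/ and viewed, about 12 in all and at most 16, crops included, and the job is handed in when it is done.

Besides the shell and the picture viewer there is one more tool, called after "Emit:" as name(argument=value, ...), one argument or row to a line, values as JSON. play_rows: Moves the arm, as the interface text tells. Its arguments: {"type":"object","properties":{"commands":{"type":"array","items":{"type":"array","items":{"type":"number"}}},"grip_force":{"type":"number"}},"required":["commands"]}

```bash
mkdir -p pics; cat > h.py <<'E'
import numpy as np, cv2
from station import bot, get_image, nets
def cam(p):
    f=p["color"].shape[0]/2/np.tan(np.radians(p["vertical_fov"])/2)
    return f,p["cx"],p["cy"],np.array(p["extrinsics"])
def ray(p,row,col,z):
    f,cx,cy,E=cam(p); R,t=E[:3,:3],E[:3,3]
    d=R.T@np.array([(col-cx)/f,(row-cy)/f,1]); o=-R.T@t
    return o+d*(z-o[2])/d[2]
def proj(p,P):
    f,cx,cy,E=cam(p); c=E[:3,:3]@np.array(P)+E[:3,3]
    return np.array([cx+f*c[0]/c[2],cy+f*c[1]/c[2]])
def save(p,name,box=None,scale=1):
    im=p["color"][:,:,::-1]
    if box: l,t,r,b=box; im=im[t:b,l:r]
    cv2.imwrite("pics/"+name,cv2.resize(im,None,fx=scale,fy=scale,interpolation=cv2.INTER_CUBIC))
def rect(mask,p,z):
    # min-area rectangle of the mask in world plane z -> centre, size, angle of long side
    c=max(cv2.findContours(mask.astype(np.uint8),0,2)[0],key=cv2.contourArea)[:,0]
    w=np.array([ray(p,r,q,z)[:2] for q,r in c])*1000
    (x,y),(a,b),th=cv2.minAreaRect(w.astype(np.float32))
    if b>a: a,b,th=b,a,th+90
    return np.round([x,y,a,b,(th+90)%180-90],1)
E
cat > a.py <<'E'
from h import *
Z=dict(dresser_center=.147,puck_center=.116,pocket_stone_center=.088,bench_stone_center=.06-.016,cradle_dresser_floor=.011,cradle_puck_floor=.011,cradle_pocket_floor=.011,cradle_bench_floor=.011,plane_center=.02,guide_center=.015)
Z=dict(Z,dresser_center=.117,puck_center=.086,pocket_stone_center=.058,bench_stone_center=.028)
t=get_image("top"); s=get_image("side")
for n,p in(("top",t),("side",s)):
    save(p,n+"0.png"); f,cx,cy,E=cam(p); print(n,f,cx,cy,np.round(-E[:3,:3].T@E[:3,3],3),np.round(E[:3,2],2),np.round(E[2,:3],2))
    for q in Z:
        for d in nets.spot_point(q,p)[:3]:
            r,c=d["pixel"]; print(q,round(d["conf"],2),np.round([r,c],1),np.round(ray(p,r,c,Z[q] if 'floor' not in q else .005)[:2]*1000,1))
        if n=="top":
            for d in nets.trace(q,p)[:3]: print("   mask",round(d["conf"],2),np.round(d["rect"]),d["mask"].sum(),rect(d["mask"],p,Z[q]))
E
python3 a.py; python3 -c "from h import *;print(bot.get_obs())"
```

```text
top 407.49217732048885 252.76828328444162 187.91080743296783 [0.395 0.087 1.371] [-0.   -0.09 -1.  ] [ 0.09  0.   -1.  ]
dresser_center 0.65 [205.6 389.5] [ 446.4 -330.8]
   mask 0.48 [386. 202. 400. 212.] 98 [ 448.8 -337.9   36.4   26.5   42.5]
puck_center 0.71 [192.5 280.9] [498.8  -0.7]
puck_center 0.42 [205.3 390. ] [ 448.5 -342.8]
   mask 0.46 [382. 200. 393. 213.] 77 [ 441.3 -322.3   38.9   23.4   32.7]
pocket_stone_center 0.78 [202.6 383.1] [ 459.  -330.5]
   mask 0.67 [371. 187. 403. 224.] 480 [ 449.5 -337.9  112.8   65.1  -25. ]
bench_stone_center 0.76 [206.8 380.4] [ 446.9 -330.3]
cradle_dresser_floor 0.59 [157.4 333.6] [ 619.5 -188.8]
   mask 0.8 [326. 142. 347. 167.] 305 [ 622.6 -200.1   67.4   52.9    6.5]
   mask 0.82 [159. 212. 183. 234.] 407 [415.3 361.4  74.5  71.1 -46.1]
cradle_pocket_floor 0.77 [194.5 278. ] [498.9   3.7]
   mask 0.75 [267. 171. 297. 217.] 1083 [496.6  -6.9 141.2  88.  -10.9]
cradle_bench_floor 0.93 [276.9 198.9] [233.9 273.9]
cradle_bench_floor 0.93 [252.5 112.6] [321.6 559.2]
cradle_bench_floor 0.66 [142.2 219.9] [683.  195.2]
   mask 0.94 [204. 
[... 1193 characters left out ...]
7.4 -172.2]
{'time': 1.6, 'joint_pos': array([-1.28577221e+00,  1.16007123e-01,  1.44157749e+00,  1.33588427e-05,
        1.58402555e+00, -3.78286442e-02]), 'joint_velocities': array([ 0.00130761, -0.00048891,  0.00105742, -0.00017156,  0.00063373,
       -0.00046948]), 'tau': array([-5.04210766e-04, -7.31728077e+01, -6.32641125e+01, -1.12611524e-04,
        4.89444756e-04, -8.47864413e-06]), 'position': array([ 0.2141386 , -0.64013932,  0.19161232]), 'tcp_rot': array([ 9.86999017e-01,  1.60726292e-01,  5.54866351e-06, -9.51063213e-06]), 'contact_force': array([ 0.30421711, -0.98022741,  0.72428255]), 'moment': array([-0.0042842 ,  0.05770435, -0.0861902 ]), 'finger_gap': 0.9991851997904281}
```

```bash
python3 - <<'E'
import cv2
t=cv2.imread("pics/top0.png");s=cv2.imread("pics/side0.png")
cv2.imwrite("pics/tc.png",cv2.resize(t[70:300,80:440],None,fx=2.2,fy=2.2,interpolation=cv2.INTER_CUBIC))
cv2.imwrite("pics/sc.png",cv2.resize(s[80:384,120:420],None,fx=1.9,fy=1.9,interpolation=cv2.INTER_CUBIC))
E
```

```text
(no output)
```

View pics/tc.png

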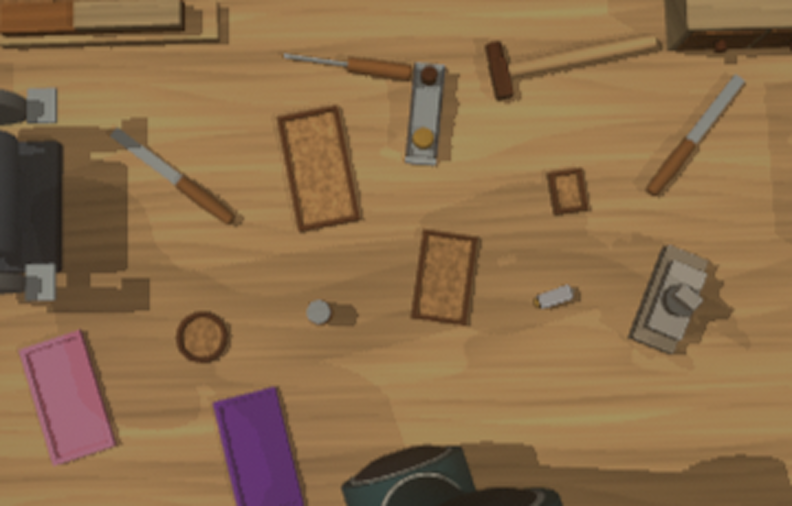

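View pics/sc.png

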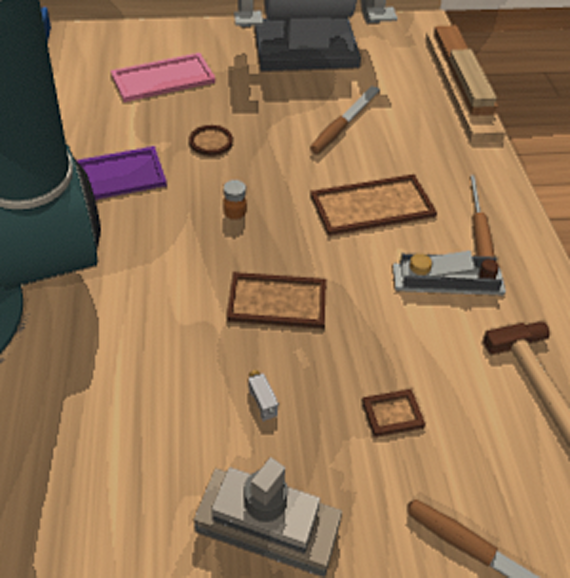

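The stack sits at about (675,300) in the 2.2x top crop. All four cradles (dresser 568,192; pocket 445,277; bench 318,168; puck 203,336) and the guide (555,297) show clearly. The pink and purple trays are decoys. Next I fit the outlines using both views.

```bash
cat > fit.py <<'E'
from h import *
from scipy.optimize import minimize
from scipy.ndimage import map_coordinates
def pts(kind,dims,pose,z,n=40):
    x,y,th=pose; u=np.linspace(-.5,.5,n)
    if kind=="c":
        a=np.linspace(0,2*np.pi,90); q=np.c_[np.cos(a),np.sin(a)]*dims[0]/2
    else:
        a,b=dims; q=np.vstack([np.c_[u*a,0*u+s*b/2] for s in(-1,1)]+[np.c_[0*u+s*a/2,u*b] for s in(-1,1)])
    c,s=np.cos(np.radians(th)),np.sin(np.radians(th))
    q=q@np.array([[c,s],[-s,c]])+[x,y]
    return np.c_[q/1000,np.full(len(q),z)]
def grad(p):
    im=cv2.GaussianBlur(cv2.resize(p["color"],None,fx=4,fy=4,interpolation=cv2.INTER_CUBIC).astype(np.float32),(0,0),3.0)
    return np.minimum(np.sqrt(sum(cv2.Sobel(im[:,:,k],cv2.CV_32F,i,1-i)**2 for k in range(3) for i in(0,1))),150)
def proja(p,P):
    f,cx,cy,E=cam(p); c=P@E[:3,:3].T+E[:3,3]
    return np.c_[cx+f*c[:,0]/c[:,2],cy+f*c[:,1]/c[:,2]]
def score(gs,kind,layers,pose):
    s=0
    for p,g in gs:
        for dims,z in layers:
            uv=proja(p,pts(kind,dims,pose,z)); s+=map_coordinates(g,[uv[:,1]*4+1.5,uv[:,0]*4+1.5],order=1).mean()
    return s
def fit(gs,kind,layers,x0,w=10,wa=12):
    best=None; rng=np.random.default_rng(0)
    for k in range(25):
        st=np.array(x0)+(rng.uniform(-1,1,3)*[w,w,wa] if k else 0)
        r=minimize(lambda q:-score(gs,kind,layers,q)+1e3*max(0,np.hypot(q[0]-x0[0],q[1]-x0[1])-2*w),st,method="Nelder-Mead",options=dict(initial_simplex=st+np.array([[0,0,0],[4,0,0],[0,4,0],[0,0,4]])))
        if best is None or r.fun<best.fun: best=r
    return np.round(best.x,1),round(-best.fun,1)
def draw(p,items,box,sc,name):
    l,t,r,b=box; im=cv2.resize(p["color"][t:b,l:r,::-1],None,fx=sc,fy=sc,interpolation=cv2.INTER_CUBIC)
    for (kind,dims,pose,z),col in items:
        for u,v in proja(p,pts(kind,dims,pose,z,60)): cv2.circle(im,(int((u-l+.5)*sc),int((v-t+.5)*sc)),0,col,-1)
    cv2.imwrite("pics/"+name,im); return im
C=dict(dresser=("r",[((66,52),.011),((50,36),.011)],(621,-203,6)),puck=("c",[((78,78),.011),((62,62),.011)],(412,356,0)),
 pocket=("r",[((137,84),.011),((121,68),.011)],(497,-7,-11)),bench=("r",[((182,96),.011),((166,80),.011)],(669,186,10)))
S=dict(dresser=("r",[((34,20),.130)],(447,-338,-25)),puck=("c",[((46,46),.100)],(450,-338,0)),pocket=("r",[((105,52),.072)],(450,-338,-25)),bench=("r",[((150,64),.044)],(450,-338,-22)))
E
cat > b.py <<'E'
from fit import *
t=get_image("top");s=get_image("side"); T=(t,grad(t));D=(s,grad(s)); R=[]
for nm,M in(("cradle",C),("stone",S)):
    for k,(kind,L,x0) in M.items():
        o=[fit(g,kind,L,x0) for g in([T,D],[T],[D])]; print(nm,k,*o)
        for d,z in L: R.append(((kind,d,o[0][0],z),(0,255,0) if nm=="cradle" else (0,0,255)))
import pickle; pickle.dump(R,open("R.pkl","wb"))
a=draw(s,R,(215,315,305,384),8,"x.png"); b=draw(t,R,(360,180,410,230),8,"y.png")
cv2.imwrite("pics/st.png",np.hstack([cv2.resize(a,(520,400)),cv2.resize(b,(280,400))[:400]]) if 0 else a)
E
python3 b.py
```

```text
cradle dresser (array([ 619.8, -203.1,    6.8]), np.float64(278.8)) (array([ 620.5, -201.5,    6.4]), np.float64(128.2)) (array([ 619.1, -203.5,    7.1]), np.float64(159.1))
cradle puck (array([413.8, 361.1, -14.9]), np.float64(326.3)) (array([413.9, 360.3,   1.5]), np.float64(138.4)) (array([412.8, 353.8, -15.8]), np.float64(218.1))
cradle pocket (array([493.9,  -8.7,  -9.7]), np.float64(327.9)) (array([494.1,  -8.2,  -9.8]), np.float64(130.7)) (array([493.7,  -9.1,  -9.5]), np.float64(198.4))
cradle bench (array([665.9, 180.2,   9.7]), np.float64(323.5)) (array([667.3, 179.5,   9.7]), np.float64(137.5)) (array([664.5, 181. ,   9.3]), np.float64(201.0))
stone dresser (array([ 448.2, -338.5,   49.1]), np.float64(149.3)) (array([ 448.5, -336.6,   49.2]), np.float64(66.4)) (array([ 438.4, -338.8,  -43.2]), np.float64(66.1))
stone puck (array([ 444.8, -331.1,    9.4]), np.float64(98.5)) (array([ 445.1, -331.1,   10.7]), np.float64(60.3)) (array([ 444.2, -351.4,   -8. ]), np.float64(78.9))
stone pocket (array([ 447.1, -341.2,  -24.6]), np.float64(134.7)) (array([ 448. , -339.5,  -24.8]), np.float64(63.1)) (array([ 446.6, -341.7,  -24.5]), np.float64(78.8))
stone bench (array([ 449.1, -340.3,  -24. ]), np.float64(88.6)) (array([ 449.7, -330.4,  -23.9]), np.float64(47.8)) (array([ 451. , -336. ,  -24.2]), np.float64(55.5))
```

View pics/st.png

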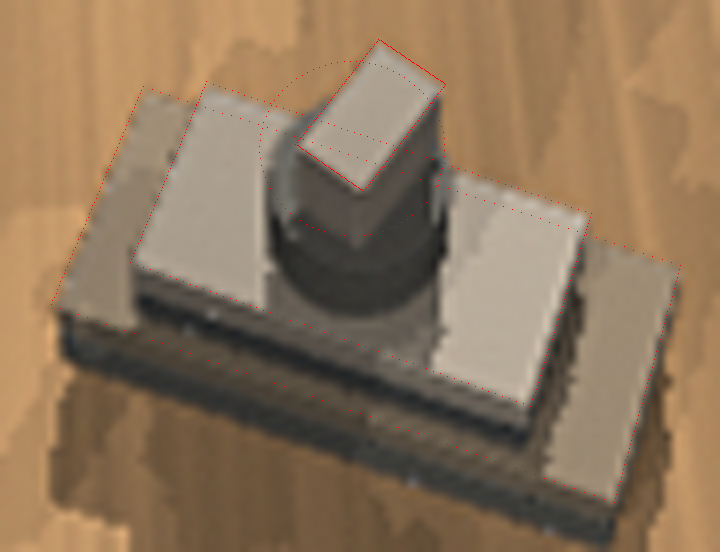

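View pics/y.png

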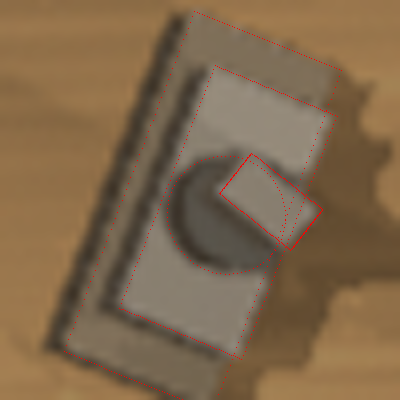

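The red outlines match the side and top views of the dresser (column 370, row 115 of the 8x crop), pocket and bench stones. The puck is too occluded to trust, so I'll refit it once the dresser is off. Moving above the dresser.

Emit:
play_rows(
  commands=[
    [19.5, 25.1, 0, 2.55, 0],
    [19.5, 25.1, 0, 2.55, 0],
    [19.5, 25.1, 0, 2.55, 0],
    [19.5, 25.1, 0, 2.55, 0],
    [19.5, 25.1, 0, 2.55, 0],
    [19.5, 25.1, 0, 2.55, 0],
    [19.5, 25.1, 0, 2.55, 0],
    [19.5, 25.1, 0, 2.55, 0],
    [19.5, 25.1, 0, 2.55, 0],
    [19.5, 25.1, 0, 2.55, 0],
    [19.5, 25.1, 0, 2.55, 0],
    [19.5, 25.1, 0, 2.55, 0],
  ],
  grip_force=30,
)

```text
time: 2.7
position: [0.4488, -0.3376, 0.1918]
tcp_rot: [0.909, 0.416, 0.0, 0.0]
contact_force: [1.2, -0.5, 0.7]
finger_gap: 0.5
```

Emit:
play_rows(
  commands=[
    [0, 0, -10, 0, 0],
    [0, 0, -10, 0, 0],
    [0, 0, -10, 0, 0],
    [0, 0, 0, 0, 0],
    [0, 0, 0, 0, 0],
    [0, 0, 0, 0, 0],
  ],
)

```text
time: 3.2
position: [0.4477, -0.3397, 0.1618]
tcp_rot: [0.91, 0.415, -0.0, -0.0]
contact_force: [0.5, -0.3, -0.6]
finger_gap: 0.499
```

```bash
cat >> h.py <<'E'
def st():
    o=bot.get_obs(); a,b=o["tcp_rot"][:2]
    print("t",o["time"],"pos",np.round(o["position"]*1000,1),"yaw",round(float(np.degrees(2*np.arctan2(b,a))),2),"F",np.round(o["contact_force"],1),"gap",round(o["finger_gap"]*85,1),"q",np.round(o["tcp_rot"],4))
E
python3 - <<'E'
from h import *
st(); s=get_image("side"); save(s,"s1.png",(190,230,330,384),5)
E
```

```text
t 3.2 pos [ 447.7 -339.7  161.8] yaw 49.02 F [ 0.5 -0.3 -0.6] gap 42.4 q [ 0.9099  0.4148 -0.     -0.    ]
```

View pics/s1.png

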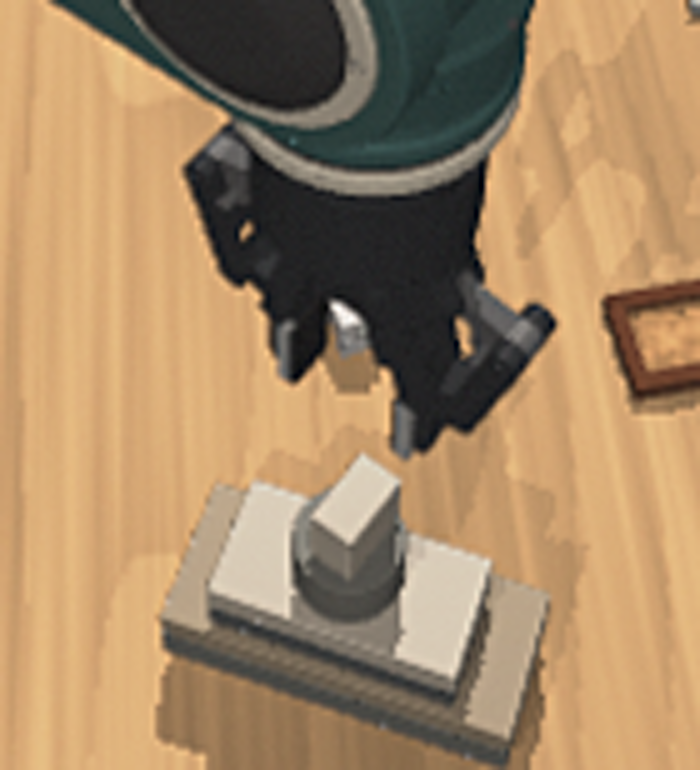

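The open jaws (tips at about 290,380 and 405,450 in the 5x crop) straddle the dresser along the right direction. Descending to TCP z = 108 and closing.

Emit:
play_rows(
  commands=[
    [0.5, 1, -14, 0, 0],
    [0, 0, -14, 0, 0],
    [0, 0, -14, 0, 0],
    [0, 0, -8, 0, 0],
    [0, 0, -4, 0, 0],
    [0, 0, 0, 0, 0],
    [0, 0, 0, 0, -1],
    [0, 0, 0, 0, -1],
    [0, 0, 0, 0, -1],
    [0, 0, 0, 0, -1],
    [0, 0, 0, 0, -1],
    [0, 0, 0, 0, -1],
  ],
  grip_force=30,
)

```text
time: 4.25
position: [0.4487, -0.338, 0.1078]
tcp_rot: [0.91, 0.415, 0.0, 0.0]
contact_force: [-0.5, -0.3, -0.4]
finger_gap: 0.003
```

Emit:
play_rows(
  commands=[
    [0, 0, 0, 0, -1],
    [0, 0, 2, 0, -1],
    [0, 0, 4, 0, -1],
    [0, 0, 8, 0, -1],
    [0, 0, 12, 0, -1],
    [0, 0, 16, 0, -1],
    [0, 0, 10, 0, -1],
    [0, 0, 4, 0, -1],
    [0, 0, 0, 0, -1],
    [0, 0, 0, 0, -1],
  ],
)

```text
time: 5.08
position: [0.4486, -0.3379, 0.1635]
tcp_rot: [0.91, 0.415, 0.0, 0.0]
contact_force: [-0.2, 0.1, -0.6]
finger_gap: -0.002
```

```bash
python3 - <<'E'
from h import *
st(); s=get_image("side"); save(s,"s2.png",(190,230,330,384),5)
E
```

```text
t 5.0833 pos [ 448.6 -337.9  163.5] yaw 49.09 F [-0.2  0.1 -0.6] gap -0.2 q [0.9096 0.4154 0.     0.    ]
```

View pics/s2.png

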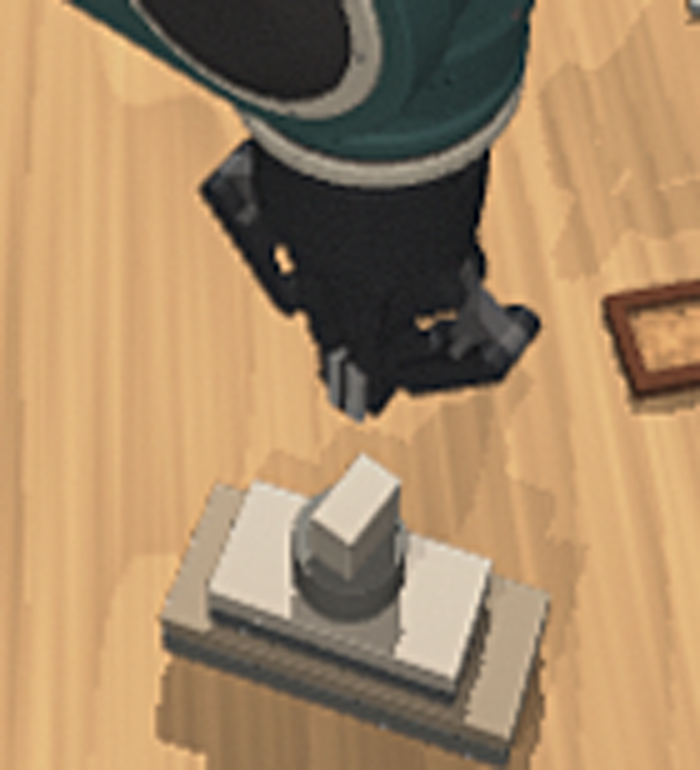

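```bash
python3 - <<'E'
from h import *
s=get_image("side"); t=get_image("top")
for P in([.4486,-.3379,.1635],[.4486,-.3379,.1635+.019],[.4486,-.3379,.130]):
    a=proj(s,P);b=proj(t,P); print(P,"side",a,(a-[190,230])*5,"top",b)
im=t["color"][150:230,340:430,::-1]; cv2.imwrite("pics/t2.png",cv2.resize(im,None,fx=8,fy=8,interpolation=cv2.INTER_CUBIC))
o=bot.get_obs(); print(o["joint_pos"])
E
```

```text
[0.4486, -0.3379, 0.1635] side [261.51544928 319.59075215] [357.57724639 447.95376074] top [397.04678913 203.98889743]
[0.4486, -0.3379, 0.1825] side [261.75731065 314.32817396] [358.78655325 421.64086982] top [399.32336594 203.63455945]
[0.4486, -0.3379, 0.13] side [261.10813298 328.45340703] [355.54066488 492.26703513] top [393.20204101 204.58731357]
[-6.91010481e-01 -1.22415242e-01  1.72601502e+00  1.05645774e-05
  1.53916109e+00  2.29188060e-02]
```

View pics/t2.png

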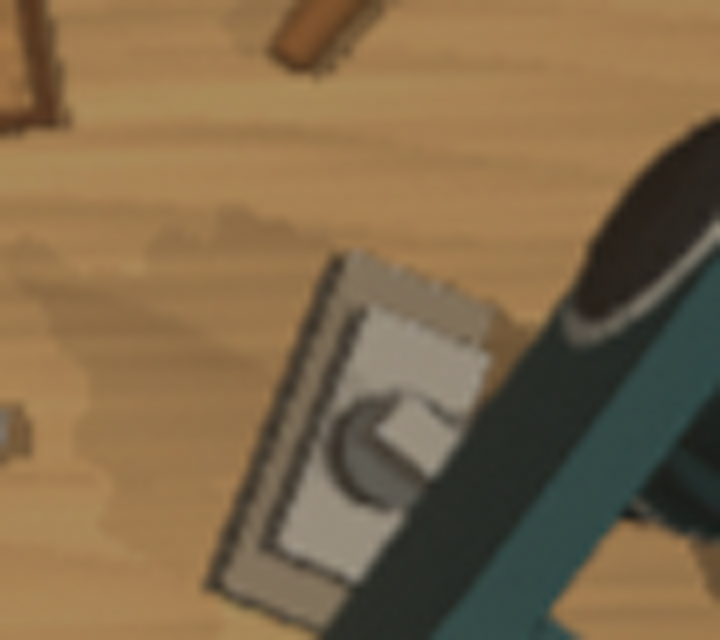

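```bash
python3 - <<'E'
from h import *
t=get_image("top"); im=cv2.imread("pics/top0.png")
for P in([.2141,-.6401,.1916],[.2141,-.6401,.2156],[.2141,-.614,.1916]): print(proj(t,P),(proj(t,P)-[402,200])*6)
cv2.imwrite("pics/t0c.png",cv2.resize(im[200:300,402:512],None,fx=6,fy=6,interpolation=cv2.INTER_CUBIC))
E
```

```text
[512.06498082 282.95046347] [660.38988491 497.70278079]
[517.50738298 284.14711245] [693.0442979  504.88267468]
[502.86794771 283.21217088] [605.20768625 499.27302527]
```

View pics/t0c.png

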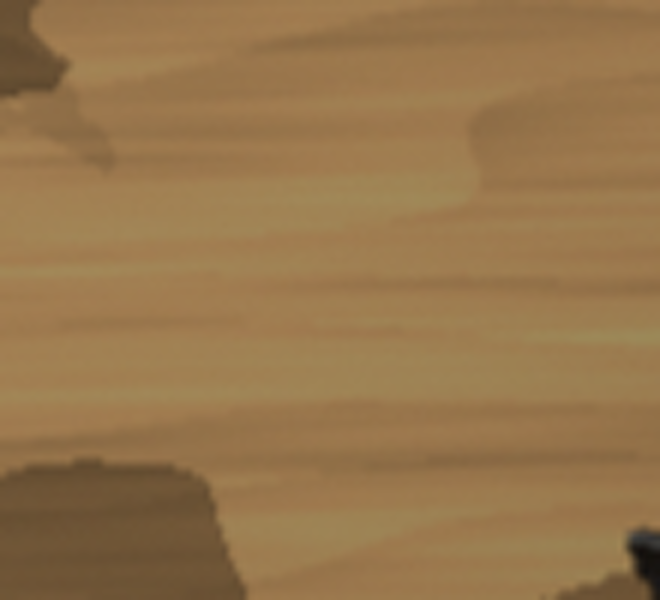

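Emit:
play_rows(
  commands=[
    [0, 0, 0, 0, 1],
    [0, 0, -10, 0, 1],
    [0, 0, -16, 0, 1],
    [0, 0, -16, 0, 1],
    [0, 0, -16, 0, 1],
    [0, 0, -8, 0, 1],
    [0, 0, -5, 0, 1],
    [0, 0, -5, 0, 1],
    [0, 0, -3, 0, 1],
    [0, 0, 0, 0, 1],
    [0, 0, 0, 0, 0.1],
    [0, 0, 0, 0, 0.1],
  ],
)

```text
time: 6.28
position: [0.4489, -0.3381, 0.0852]
tcp_rot: [0.91, 0.415, 0.0, 0.0]
contact_force: [-1.1, -0.8, 0.2]
finger_gap: 0.748
```

```bash
python3 - <<'E'
from h import *
st(); print(bot.tcp_to_grasp); s=get_image("side"); P=[.4486,-.3379,.084]
for z in(.084,.108,.13): print((proj(s,[.4486,-.3379,z])-[220,260])*8)
save(s,"s3.png",(220,260,310,360),6)
E
```

```text
t 6.2833 pos [ 448.9 -338.1   85.2] yaw 49.09 F [-1.1 -0.8  0.2] gap 63.6 q [9.096e-01 4.154e-01 2.000e-04 4.000e-04]
0.0187
[324.68302138 638.62287453]
[326.82470997 592.02261144]
[328.86506381 547.6272562 ]
```

View pics/s3.png

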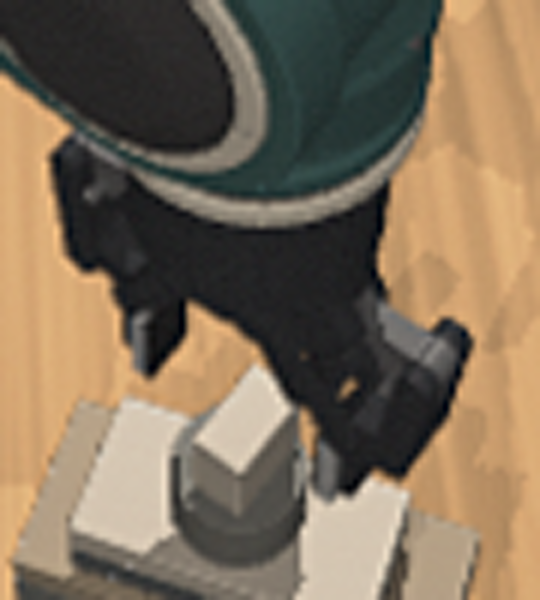

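The tips sit about 24 mm above the reported TCP. The closed tips showed this, and so does the midpoint of the pads here (237,435 in the 6x crop). At TCP 84 they flank the dresser about 8 mm above the puck, so I'm closing now.

Emit:
play_rows(
  commands=[
    [0, 0, -1, 0, 0],
    [0, 0, 0, 0, 0],
    [0, 0, 0, 0, -1],
    [0, 0, 0, 0, -1],
    [0, 0, 0, 0, -1],
    [0, 0, 0, 0, -1],
    [0, 0, 0, 0, -1],
    [0, 0, 0, 0, -1],
  ],
  grip_force=30,
)

```text
time: 7.0
position: [0.4487, -0.338, 0.0838]
tcp_rot: [0.91, 0.415, 0.0, 0.0]
contact_force: [0.4, 0.7, 2.6]
finger_gap: 0.223
```

```bash
python3 - <<'E'
from h import *
st(); s=get_image("side"); save(s,"s4.png",(220,260,310,360),6)
E
```

```text
t 7.0 pos [ 448.7 -338.    83.8] yaw 49.09 F [0.4 0.7 2.6] gap 19.0 q [9.096e-01 4.154e-01 1.000e-04 2.000e-04]
```

Emit:
play_rows(
  commands=[
    [0, 0, 3, 0, -1],
    [0, 0, 7, 0, -1],
    [0, 0, 12, 0, -1],
    [0, 0, 16, 0, -1],
    [0, 0, 14, 0, -1],
    [0, 0, 8, 0, -1],
  ],
)

```text
time: 7.55
position: [0.4491, -0.3383, 0.1465]
tcp_rot: [0.91, 0.415, 0.001, 0.001]
contact_force: [0.3, -0.8, -0.7]
finger_gap: 0.222
```

Emit:
play_rows(
  commands=[
    [9, 7, 0, -2.3, -1],
    [18, 14, 0, -5, -1],
    [22, 18, 0, -6, -1],
    [24, 19, 0, -6, -1],
    [24, 19, 0, -6, -1],
    [24, 19, 0, -6, -1],
    [22, 17, 0, -5, -1],
    [18, 14, 0, -4, -1],
    [10.2, 7.9, 0, -2, -1],
    [0, 0, 0, 0, -1],
    [0, 0, 0, 0, -1],
  ],
)

```text
time: 8.47
position: [0.6199, -0.2028, 0.1437]
tcp_rot: [0.998, 0.06, -0.0, -0.0]
contact_force: [-1.4, -0.6, 0.3]
finger_gap: 0.221
```

```bash
cat > c.py <<'E'
from fit import *
import sys
st(); s=get_image("side"); t=get_image("top"); D=(s,grad(s)); T=(t,grad(t))
f=lambda k,g,x0: print("puck",fit(g,"c",[((46,46),.100)],x0,12,1))
for g in([T,D],[T],[D]): f("p",g,(447,-340,0))
print("pocket",fit([T,D],*S["pocket"][:2],(447,-341,-24.6),5,4),"held dresser cx",[proj(s,[.6198,-.2031,z]) for z in(.160,.190)])
a=draw(s,[(("c",(46,46),fit([D],"c",[((46,46),.1)],(447,-340,0),12,1)[0],.1),(0,0,255)),(("r",(34,20),(619.8,-203.1,6.8),.160),(0,255,0)),(("r",(34,20),(619.8,-203.1,6.8),.190),(0,255,0))],(220,220,380,370),5,"s5.png")
E
python3 c.py
```

```text
t 8.4667 pos [ 619.9 -202.8  143.7] yaw 6.91 F [-1.4 -0.6  0.3] gap 18.8 q [ 9.982e-01  6.030e-02 -2.000e-04 -0.000e+00]
puck (array([ 445.5, -340. ,   -3.5]), np.float64(106.4))
puck (array([ 425.7, -340.6,   26. ]), np.float64(39.1))
puck (array([ 444.4, -351. ,    0.5]), np.float64(81.3))
pocket (array([ 446.7, -341.9,  -24.9]), np.float64(102.9)) held dresser cx [array([335.10422605, 257.26399389]), array([337.17298678, 248.5000669 ])]
```

View pics/s5.png

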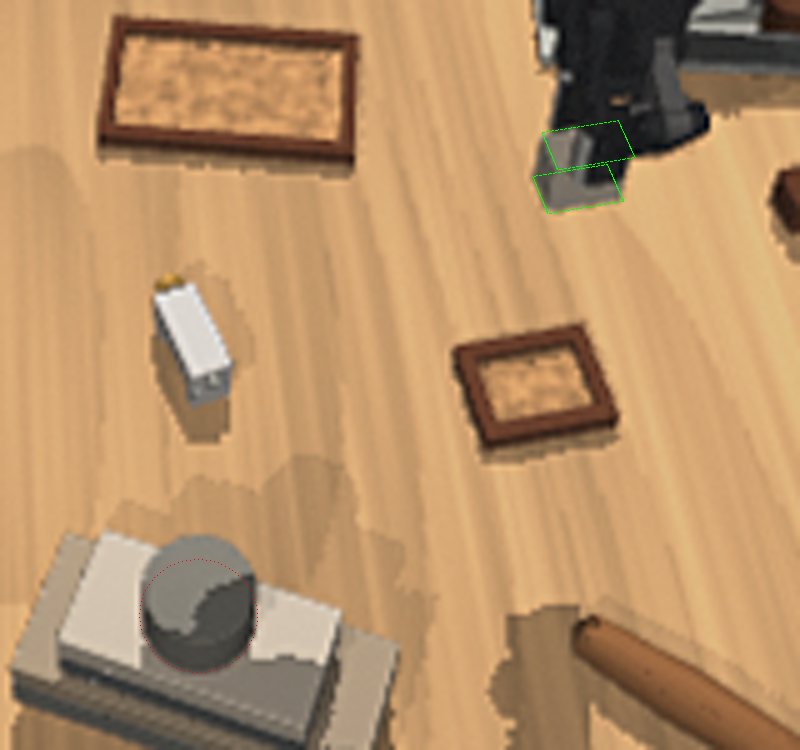

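The held dresser matches the predicted heights (green boxes, bottom edge about row 213), confirming the 24 mm offset. The fitted puck circle latched onto the puck's base. Lowering over the cradle.

Emit:
play_rows(
  commands=[
    [0, -0.3, -8, 0, -1],
    [0, 0, -16, 0, -1],
    [0, 0, -24, 0, -1],
    [0, 0, -26, 0, -1],
    [0, 0, -26, 0, -1],
    [0, 0, -16, 0, -1],
    [0, 0, -9, 0, -1],
    [0, 0, -5, 0, -1],
    [0, 0, 0, 0, -1],
    [0, 0, 0, 0, -1],
  ],
)

```text
time: 9.4
position: [0.6201, -0.2037, 0.0146]
tcp_rot: [0.998, 0.059, 0.001, 0.0]
contact_force: [-0.0, -1.0, 0.0]
finger_gap: 0.219
```

```bash
python3 - <<'E'
from fit import *
st(); s=get_image("side"); o=bot.get_obs(); z=o["position"][2]+.0162
draw(s,[(("r",(34,20),(619.8,-203.1,6.8),z),(0,255,0)),(("r",(34,20),(619.8,-203.1,6.8),z+.03),(0,255,0)),(("r",(34,20),(619.8,-203.1,6.8),.005),(0,0,255)),(("r",(50,36),(619.8,-203.1,6.8),.011),(255,0,0))],(290,230,370,320),8,"s6.png")
E
```

```text
t 9.4 pos [ 620.1 -203.7   14.6] yaw 6.79 F [-0. -1.  0.] gap 18.6 q [9.982e-01 5.920e-02 5.000e-04 2.000e-04]
```

View pics/s6.png

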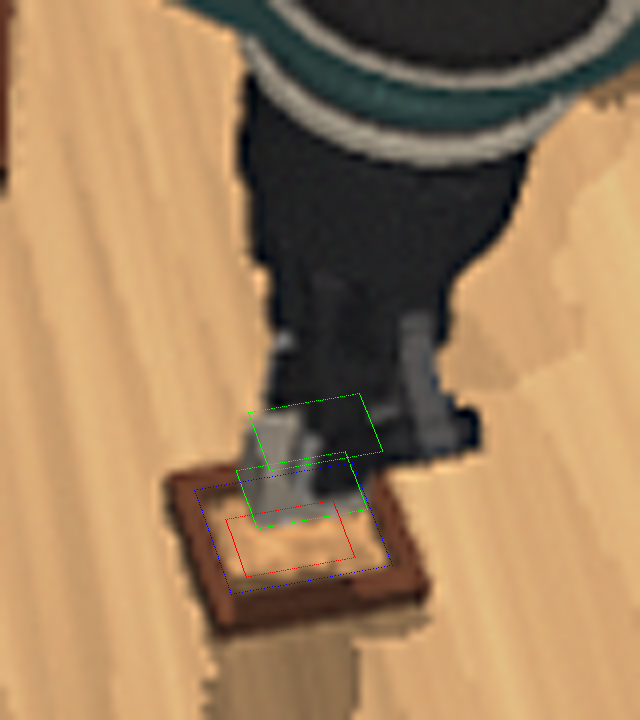

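The block is centred over the hollow, bottom at about 31 mm. Lowering the rest.

Emit:
play_rows(
  commands=[
    [0, 0.5, -6, 0, -1],
    [0, 0, -8, 0, -1],
    [0, 0, -5, 0, -1],
    [0, 0, -3, 0, -1],
    [0, 0, -1.5, 0, -1],
    [0, 0, 0, 0, -1],
    [0, 0, 0, 0, -1],
  ],
)

```text
time: 10.03
position: [0.6199, -0.2029, -0.0099]
tcp_rot: [0.998, 0.059, -0.0, -0.0]
contact_force: [-0.3, 0.3, 1.0]
finger_gap: 0.222
```

Emit:
play_rows(
  commands=[
    [0, 0, -1, 0, -1],
    [0, 0, 0, 0, -1],
    [0, 0, 0, 0, -1],
  ],
)

```text
time: 10.28
position: [0.6199, -0.2029, -0.0108]
tcp_rot: [0.998, 0.059, 0.0, 0.0]
contact_force: [0.1, 1.2, -1.3]
finger_gap: 0.219
```

Emit:
play_rows(
  commands=[
    [0, 0, -0.7, 0, -1],
    [0, 0, 0, 0, -1],
    [0, 0, 0, 0, -1],
  ],
)

```text
time: 10.53
position: [0.62, -0.2029, -0.0112]
tcp_rot: [0.998, 0.059, 0.0, 0.0]
contact_force: [-0.6, 0.2, 3.7]
finger_gap: 0.218
```

Emit:
play_rows(
  commands=[
    [0, 0, -0.5, 0, -1],
    [0, 0, 0, 0, -1],
    [0, 0, 0, 0, -1],
  ],
)

```text
time: 10.78
position: [0.6201, -0.203, -0.0113]
tcp_rot: [0.998, 0.059, 0.0, 0.0]
contact_force: [-2.8, -0.0, 8.2]
finger_gap: 0.222
```

Floor contact came exactly at the predicted height. Releasing and rising.

Emit:
play_rows(
  commands=[
    [0, 0, 0.4, 0, -0.3],
    [0, 0, 0, 0, -0.1],
    [0, 0, 0, 0, -0.1],
    [0, 0, 0, 0, -0.1],
    [0, 0, 5, 0, 0],
    [0, 0, 10, 0, 0],
    [0, 0, 20, 0, 0],
    [0, 0, 30, 0, 0],
    [0, 0, 35, 0, 0],
    [0, 0, 35, 0, 0],
    [0, 0, 20, 0, 0],
    [0, 0, 0, 0, 0],
  ],
)

```text
time: 11.78
position: [0.6216, -0.2035, 0.1503]
tcp_rot: [0.998, 0.059, 0.004, 0.002]
contact_force: [0.9, -0.8, 1.6]
finger_gap: 0.499
```

```bash
cat > d.py <<'E'
from fit import *
from scipy.optimize import least_squares
st(); s=get_image("side"); t=get_image("top"); D=(s,grad(s)); T=(t,grad(t))
def res(q):
    a=proja(s,pts("c",(46,46),(q[0],q[1],0),.1)); b=proja(s,pts("c",(46,46),(q[0],q[1],0),.072))
    return [a[:,1].min()-326.9,b[:,1].max()-354.2,a[:,0].min()-248.3,a[:,0].max()-271.3]
r=least_squares(res,[446,-340]); print("silh",r.x,r.fun)
for g in([T,D],[T],[D]): print("fit",fit(g,"c",[((46,46),.1),((46,46),.072)],(*r.x,0),5,1))
print("dresser",fit([T,D],"r",[((34,20),.035)],(619.8,-203.1,6.8),6,8),fit([D],"r",[((34,20),.035)],(619.8,-203.1,6.8),6,8))
q=r.x
a=draw(s,[(("c",(46,46),(*q,0),.1),(0,0,255)),(("c",(46,46),(*q,0),.072),(0,0,255)),(("r",(34,20),(619.8,-203.1,6.8),.035),(0,255,0))],(230,250,370,370),5,"s7.png")
b=draw(t,[(("c",(46,46),(*q,0),.1),(0,0,255))],(360,180,410,230),5,"y7.png"); a[:250,:250]=b; cv2.imwrite("pics/s7.png",a)
E
python3 d.py
```

```text
t 11.7833 pos [ 621.6 -203.5  150.3] yaw 6.8 F [ 0.9 -0.8  1.6] gap 42.4 q [0.9982 0.0593 0.0037 0.0016]
silh [ 446.51645634 -339.93889805] [-0.71291348  0.65831201 -0.1489135   0.1502211 ]
fit (array([ 445.6, -339.2,   -6.5]), np.float64(207.6))
fit (array([ 443.5, -346. ,    9.2]), np.float64(62.2))
fit (array([ 445.9, -339.3,   -8.2]), np.float64(153.2))
dresser (array([ 619.6, -204.2,    6.4]), np.float64(162.6)) (array([ 619.3, -204.4,    6.1]), np.float64(142.3))
```

View pics/s7.png

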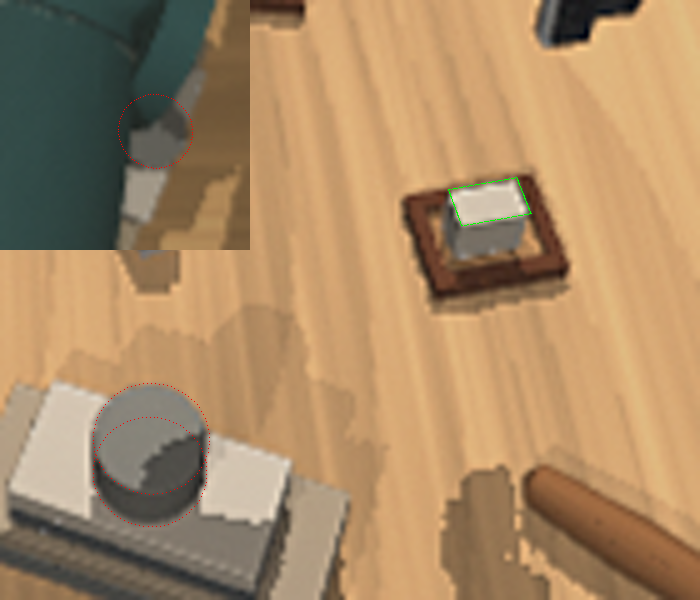

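The dresser sits flat inside its cradle, with clearance all round (490,215). The puck ring matches at (150,440). Going to the puck.

Emit:
play_rows(
  commands=[
    [-10, -8, 0, 0, 1],
    [-18, -14, 0, 0, 1],
    [-22, -18, 0, 0, 1],
    [-25, -19, 0, 0, 1],
    [-25, -19, 0, 0, 1],
    [-24, -19, 0, 0, 1],
    [-22, -18, 0, 0, 1],
    [-18, -14, 0, 0, 1],
    [-10, -7.5, 0, 0, 1],
    [0, 0, 0, 0, 1],
    [0, 0, 0, 0, 1],
  ],
)

```text
time: 12.8
position: [0.4454, -0.3393, 0.1427]
tcp_rot: [0.998, 0.059, -0.0, -0.0]
contact_force: [-0.4, -0.0, 0.5]
finger_gap: 1.0
```

Emit:
play_rows(
  commands=[
    [0.5, 0, -8, 0, 1],
    [0, 0, -16, 0, 1],
    [0, 0, -20, 0, 1],
    [0, 0, -18, 0, 1],
    [0, 0, -14, 0, 1],
    [0, 0, -8, 0, 1],
    [0, 0, -4.7, 0, 1],
    [0, 0, 0, 0, 1],
    [0, 0, 0, 0, 1],
  ],
)

```text
time: 13.55
position: [0.4467, -0.3394, 0.0551]
tcp_rot: [0.998, 0.059, 0.0, 0.0]
contact_force: [-0.2, -0.4, 0.8]
finger_gap: 1.001
```

Emit:
play_rows(
  commands=[
    [0, 0, 0, 0, 0.3],
    [0, 0, 0, 0, 0.3],
    [0, 0, 0, 0, 0.2],
    [0, 0, 0, 0, 0.1],
    [0, 0, 0, 0, 0],
    [0, 0, 0, 0, -0.2],
    [0, 0, 0, 0, -1],
    [0, 0, 0, 0, -1],
    [0, 0, 0, 0, -1],
  ],
  grip_force=30,
)

```text
time: 14.3
position: [0.4465, -0.3395, 0.0554]
tcp_rot: [0.998, 0.059, 0.0, 0.0]
contact_force: [-1.8, 2.4, 5.9]
finger_gap: 0.502
```

Emit:
play_rows(
  commands=[
    [0, 0, 2, 0, -1],
    [0, 0, 4, 0, -1],
    [0, 0, 8, 0, -1],
    [0, 0, 16, 0, -1],
    [0, 0, 22, 0, -1],
    [0, 0, 20, 0, -1],
    [0, 0, 14, 0, -1],
    [0, 0, 8, 0, -1],
    [0, 4, 4, 0, -1],
    [0, 10, 0, 0, -1],
    [0, 18, 0, 0, -1],
    [0, 26, 0, 0, -1],
  ],
)

```text
time: 15.3
position: [0.4457, -0.2807, 0.151]
tcp_rot: [0.998, 0.059, -0.001, -0.001]
contact_force: [1.2, 0.5, -1.8]
finger_gap: 0.501
```

Emit:
play_rows(
  commands=[
    [0, 32, 0, 0, -1],
    [0, 36, 0, 0, -1],
    [0, 36, 0, 0, -1],
    [0, 36, 0, 0, -1],
    [0, 36, 0, 0, -1],
    [0, 36, 0, 0, -1],
    [0, 36, 0, 0, -1],
    [-2, 36, 0, 0, -1],
    [-3, 36, 0, 0, -1],
    [-3, 36, 0, 0, -1],
    [-3, 36, 0, 0, -1],
    [-3, 36, 0, 0, -1],
  ],
)

```text
time: 16.3
position: [0.4308, 0.1487, 0.1514]
tcp_rot: [0.998, 0.059, -0.001, 0.0]
contact_force: [1.3, 0.4, -1.5]
finger_gap: 0.503
```

Emit:
play_rows(
  commands=[
    [-3, 36, 0, 0, -1],
    [-3, 36, 0, 0, -1],
    [-3, 36, 0, 0, -1],
    [-3, 34, 0, 0, -1],
    [-3, 28, 0, 0, -1],
    [-3, 20, 0, 0, -1],
    [0, 12, 0, 0, -1],
    [0, 6, 0, 0, -1],
    [0, 0, 0, 0, -1],
    [0, 0, 0, 0, -1],
  ],
)

```text
time: 17.13
position: [0.4143, 0.3539, 0.1522]
tcp_rot: [0.998, 0.059, -0.0, 0.0]
contact_force: [0.0, -0.1, -1.6]
finger_gap: 0.503
```

```bash
python3 - <<'E'
from fit import *
st(); s=get_image("side"); t=get_image("top"); D=(s,grad(s)); T=(t,grad(t))
for x0 in((413.9,360,0),(413,354,0)):
  for L in([((78,78),.011),((62,62),.011)],[((78,78),.011)],[((62,62),.011)]):
    print(x0,len(L),[fit(g,"c",L,x0,5,1) for g in([T],[D])])
for k in("pocket","bench"):
  c={"pocket":(446.9,-341.5,-24.7),"bench":(449.5,-337,-24)}[k]
  print(k,[fit(g,*S[k][:2],c,6,3) for g in([T,D],[T],[D])])
p=bot.get_obs()["position"]*1000; z=p[2]/1000+.0166
a=draw(s,[(("c",(46,46),(p[0],p[1],0),z),(0,0,255)),(("c",(46,46),(p[0],p[1],0),z+.028),(0,0,255)),(("c",(62,62),(413.9,360,0),.011),(0,255,0))],(190,60,290,180),5,"q.png")
b=draw(t,[(("c",(62,62),(413.9,360,0),.011),(0,255,0)),(("c",(78,78),(413.9,360,0),.011),(0,255,0))],(140,190,200,250),5,"q2.png")
cv2.imwrite("pics/s8.png",np.hstack([a[:300],b])); cv2.imwrite("pics/s8.png",np.hstack([a,np.vstack([b,b])]))
E
```

```text
t 17.1333 pos [414.3 353.9 152.2] yaw 6.79 F [ 0.  -0.1 -1.6] gap 42.7 q [ 9.982e-01  5.920e-02 -3.000e-04  3.000e-04]
(413.9, 360, 0) 2 [(array([414.3, 361.6,  -5.8]), np.float64(70.5)), (array([412.9, 354. ,   0. ]), np.float64(219.3))]
(413.9, 360, 0) 1 [(array([413.3, 359.3, -28.6]), np.float64(47.6)), (array([412.9, 354.4,   9.4]), np.float64(113.6))]
(413.9, 360, 0) 1 [(array([420.1, 352.2, -11.5]), np.float64(44.1)), (array([413.1, 353.4,   2.2]), np.float64(106.5))]
(413, 354, 0) 2 [(array([415.7, 352. ,  -3.7]), np.float64(70.5)), (array([412.9, 354. ,  -4. ]), np.float64(219.4))]
(413, 354, 0) 1 [(array([413.4, 359.3,  -8.3]), np.float64(47.4)), (array([412.4, 344. ,   7.7]), np.float64(116.2))]
(413, 354, 0) 1 [(array([418.5, 348.6,  -8.7]), np.float64(46.4)), (array([413.1, 353.5, -22.2]), np.float64(106.8))]
pocket [(array([ 447.1, -341.2,  -24.5]), np.float64(161.6)), (array([ 448. , -339.7,  -24.6]), np.float64(78.4)), (array([ 446.8, -341.7,  -24.3]), np.float64(93.0))]
bench [(array([ 448.9, -340.5,  -23.8]), np.float64(84.6)), (array([ 446.3, -338.2,  -24. ]), np.float64(48.8)), (array([ 451.1, -335.9,  -24.1]), np.float64(55.7))]
```

View pics/s8.png

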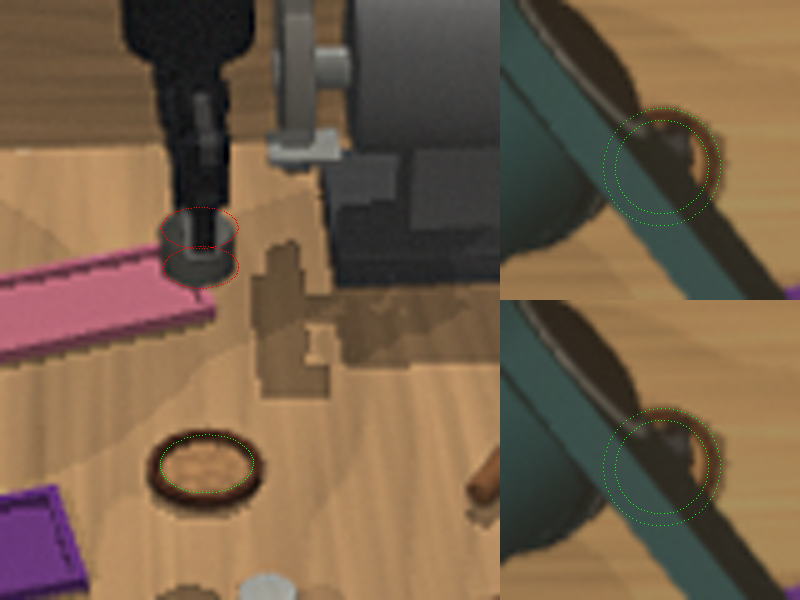

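The held puck (200,250) lies exactly where the side calibration predicts, and that view puts the cradle centre at y of about 354–355. The top view says 360. I'll use 355.5, weighted toward the side view, and lower to 20 mm above the floor.

Emit:
play_rows(
  commands=[
    [-0.8, 1.5, -8, 0, -1],
    [0, 0, -16, 0, -1],
    [0, 0, -26, 0, -1],
    [0, 0, -30, 0, -1],
    [0, 0, -26, 0, -1],
    [0, 0, -18, 0, -1],
    [0, 0, -10, 0, -1],
    [0, 0, -8, 0, -1],
    [0, 0, 0, 0, -1],
    [0, 0, 0, 0, -1],
  ],
)

```text
time: 18.07
position: [0.4139, 0.3562, 0.0113]
tcp_rot: [0.998, 0.059, 0.0, -0.0]
contact_force: [0.3, 0.1, -0.4]
finger_gap: 0.5
```

```bash
python3 - <<'E'
from fit import *
st(); s=get_image("side"); t=get_image("top")
p=bot.get_obs()["position"]*1000; z=p[2]/1000+.0166
R=[(("c",(46,46),(p[0],p[1],0),z),(0,0,255)),(("c",(46,46),(p[0],p[1],0),.005),(255,0,0))]
a=draw(s,R+[(("c",(62,62),(413,354,0),.011),(0,255,0))],(200,120,260,180),8,"q.png")
b=draw(t,[(("c",(62,62),(413,354,0),.011),(0,255,0)),(("c",(62,62),(413.9,360,0),.011),(255,255,0))]+R,(145,195,185,255),8,"q2.png")
cv2.imwrite("pics/s9.png",np.hstack([a,b]))
E
```

```text
t 18.0667 pos [413.9 356.2  11.3] yaw 6.78 F [ 0.3  0.1 -0.4] gap 42.5 q [ 9.982e-01  5.920e-02  3.000e-04 -2.000e-04]
```

View pics/s9.png

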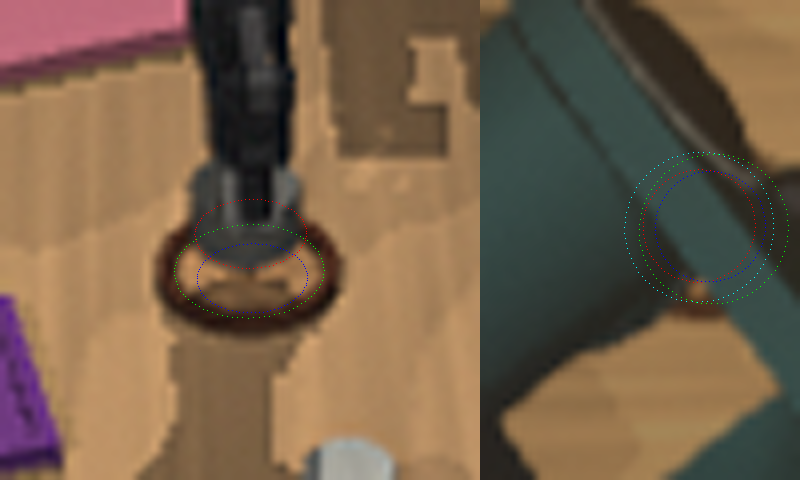

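The puck (250,230) is about to land inside the green hollow, 1–2 mm toward the far side. I'll nudge it −1.2 mm in y and lower.

Emit:
play_rows(
  commands=[
    [-0.5, -1.2, -6, 0, -1],
    [0, 0, -8, 0, -1],
    [0, 0, -5, 0, -1],
    [0, 0, -2, 0, -1],
    [0, 0, -0.7, 0, -1],
    [0, 0, 0, 0, -1],
    [0, 0, 0, 0, -1],
  ],
)

```text
time: 18.75
position: [0.413, 0.355, -0.0112]
tcp_rot: [0.998, 0.059, -0.0, 0.0]
contact_force: [1.0, 0.0, -0.5]
finger_gap: 0.504
```

Emit:
play_rows(
  commands=[
    [0, 0, -0.7, 0, -1],
    [0, 0, 0, 0, -1],
    [0, 0, 0, 0, -1],
  ],
)

```text
time: 19.0
position: [0.4131, 0.3551, -0.0115]
tcp_rot: [0.998, 0.059, 0.0, -0.0]
contact_force: [-2.1, -0.9, 4.5]
finger_gap: 0.504
```

Emit:
play_rows(
  commands=[
    [0, 0, -0.6, 0, -1],
    [0, 0, 0, 0, -1],
    [0, 0, 0, 0, -1],
  ],
)

```text
time: 19.25
position: [0.4132, 0.3551, -0.0116]
tcp_rot: [0.998, 0.059, 0.0, -0.0]
contact_force: [-4.6, -3.2, 9.7]
finger_gap: 0.502
```

Contact at the predicted height again. Releasing and rising.

Emit:
play_rows(
  commands=[
    [0, 0, 0.8, 0, 0.2],
    [0, 0, 0, 0, 0.4],
    [0, 0, 0, 0, 0.5],
    [0, 0, 0, 0, 0.5],
    [0, 0, 0, 0, 0.5],
    [0, 0, 5, 0, 0.5],
    [0, 0, 10, 0, 0.5],
    [0, 0, 20, 0, 0.5],
    [0, 0, 30, 0, 0.5],
    [0, 0, 36, 0, 0.5],
    [0, 0, 36, 0, 1],
    [0, 0, 20, 0, 1],
  ],
)

```text
time: 20.25
position: [0.4137, 0.3555, 0.1509]
tcp_rot: [0.998, 0.059, 0.002, -0.001]
contact_force: [0.9, 0.5, 1.0]
finger_gap: 0.991
```

```bash
python3 - <<'E'
from fit import *
st(); s=get_image("side"); t=get_image("top"); D=(s,grad(s)); T=(t,grad(t))
print("puck",fit([D],"c",[((46,46),.033)],(413,355,0),6,1), "cradle",fit([D],"c",[((78,78),.011)],(413,354,0),3,1))
for k,c in(("pocket",(447,-341.2,-24.6)),("bench",(449.5,-338,-24))): print(k,[fit(g,*S[k][:2],c,6,3) for g in([T,D],[T],[D])])
E
```

```text
t 20.25 pos [413.7 355.5 150.9] yaw 6.8 F [0.9 0.5 1. ] gap 84.2 q [ 0.9982  0.0593  0.0019 -0.0014]
puck (array([411.3, 354.1,  -0.5]), np.float64(88.4)) cradle (array([412.8, 350.8,  -2.7]), np.float64(101.2))
pocket [(array([ 447.1, -341.2,  -24.5]), np.float64(161.6)), (array([ 448. , -339.7,  -24.6]), np.float64(78.5)), (array([ 446.8, -341.7,  -24.3]), np.float64(92.9))]
bench [(array([ 449. , -340.5,  -23.9]), np.float64(84.5)), (array([ 446.3, -338.3,  -24. ]), np.float64(48.7)), (array([ 451.1, -335.9,  -24.1]), np.float64(55.7))]
```

Emit:
play_rows(
  commands=[
    [0, -8, 0, 0, 1],
    [0, -16, 0, 0, 1],
    [2, -26, 0, -2, 1],
    [2, -36, 0, -2, 1],
    [2, -36, 0, -2, 1],
    [2, -36, 0, -2, 1],
    [2, -36, 0, -2, 1],
    [2, -36, 0, -2, 1],
    [2, -36, 0, -2, 1],
    [2, -36, 0, -2, 1],
    [2, -36, 0, -2, 1],
    [2, -36, 0, -2, 1],
  ],
)

```text
time: 21.35
position: [0.4314, -0.0215, 0.1442]
tcp_rot: [0.993, -0.116, -0.001, 0.0]
contact_force: [1.1, -0.2, -0.1]
finger_gap: 1.001
```

Emit:
play_rows(
  commands=[
    [2, -36, 0, -2, 1],
    [2, -36, 0, -2, 1],
    [2, -36, 0, -2, 1],
    [2, -36, 0, -2, 1],
    [2, -36, 0, -2, 1],
    [2, -36, 0, -1.3, 1],
    [2, -36, 0, 0, 1],
    [0, -30, 0, 0, 1],
    [0, -20, 0, 0, 1],
    [0, -12, 0, 0, 1],
    [0, -6, 0, 0, 1],
    [0, -2.3, 0, 0, 1],
  ],
)

```text
time: 22.35
position: [0.4462, -0.3416, 0.1447]
tcp_rot: [0.977, -0.213, -0.001, -0.0]
contact_force: [0.5, -0.7, 0.3]
finger_gap: 1.001
```

Emit:
play_rows(
  commands=[
    [0, 0, -10, 0, 1],
    [0, 0, -20, 0, 1],
    [0, 0, -10, 0, 1],
    [0, 0, 0, 0, 1],
    [0, 0, 0, 0, 1],
  ],
)

```text
time: 22.77
position: [0.4469, -0.3405, 0.105]
tcp_rot: [0.977, -0.212, -0.0, -0.0]
contact_force: [0.6, -0.6, 0.1]
finger_gap: 1.001
```

```bash
python3 -c "
from h import *
st()"
```

```text
t 22.7667 pos [ 446.9 -340.5  105. ] yaw -24.46 F [ 0.6 -0.6  0.1] gap 85.1 q [ 9.773e-01 -2.118e-01 -5.000e-04 -3.000e-04]
```

Emit:
play_rows(
  commands=[
    [0, -0.5, -8, 0, 1],
    [0, 0, -16, 0, 1],
    [0, 0, -20, 0, 1],
    [0, 0, -16, 0, 1],
    [0, 0, -10, 0, 1],
    [0, 0, -6, 0, 1],
    [0, 0, -3.5, 0, 1],
    [0, 0, 0, 0, 1],
    [0, 0, 0, 0, 1],
  ],
)

```text
time: 23.52
position: [0.4474, -0.3421, 0.0267]
tcp_rot: [0.977, -0.212, 0.0, 0.0]
contact_force: [-0.4, 0.8, -0.4]
finger_gap: 0.997
```

Emit:
play_rows(
  commands=[
    [0, 0, 0, 0, 0.6],
    [0, 0, 0, 0, 0.5],
    [0, 0, 0, 0, 0.4],
    [0, 0, 0, 0, 0.3],
    [0, 0, 0, 0, 0.2],
    [0, 0, 0, 0, 0],
    [0, 0, 0, 0, -1],
    [0, 0, 0, 0, -1],
    [0, 0, 0, 0, -1],
  ],
  grip_force=50,
)

```text
time: 24.27
position: [0.4472, -0.342, 0.0267]
tcp_rot: [0.977, -0.212, 0.0, 0.0]
contact_force: [-2.1, 3.1, 9.0]
finger_gap: 0.581
```

```bash
python3 -c "
from h import *
st()"
```

```text
t 24.2667 pos [ 447.2 -342.    26.7] yaw -24.5 F [-2.1  3.1  9. ] gap 49.4 q [ 9.772e-01 -2.122e-01  3.000e-04  1.000e-04]
```

Emit:
play_rows(
  commands=[
    [0, 0, 2, 0, -1],
    [0, 0, 4, 0, -1],
    [0, 0, 8, 0, -1],
    [0, 0, 14, 0, -1],
    [0, 0, 20, 0, -1],
    [0, 0, 22, 0, -1],
    [0, 0, 20, 0, -1],
    [0, 0, 16, 0, -1],
    [0, 0, 10, 0, -1],
    [0, 0, 5, 0, -1],
    [0, 0, 2, 0, -1],
  ],
)

```text
time: 25.18
position: [0.4472, -0.342, 0.1499]
tcp_rot: [0.977, -0.212, 0.0, 0.0]
contact_force: [-0.0, 0.2, -4.2]
finger_gap: 0.576
```

Emit:
play_rows(
  commands=[
    [2, 10, 0, 0, -1],
    [3, 20, 0, 1, -1],
    [4, 30, 0, 2, -1],
    [5, 34, 0, 2, -1],
    [5, 36, 0, 2, -1],
    [5, 36, 0, 2, -1],
    [5, 36, 0, 2, -1],
    [5, 36, 0, 2, -1],
    [5, 34, 0, 1.8, -1],
    [4, 28, 0, 0, -1],
    [2.5, 18, 0, 0, -1],
    [1, 9, 0, 0, -1],
  ],
)

```text
time: 26.18
position: [0.493, -0.0122, 0.1479]
tcp_rot: [0.997, -0.083, -0.001, -0.0]
contact_force: [0.1, -0.6, -2.7]
finger_gap: 0.579
```

Emit:
play_rows(
  commands=[
    [0, 4, 0, 0, -1],
    [0, 2, 0, 0, -1],
    [0, 0, 0, 0, -1],
    [0, 0, 0, 0, -1],
  ],
)

```text
time: 26.52
position: [0.4934, -0.0096, 0.1487]
tcp_rot: [0.996, -0.085, -0.0, 0.0]
contact_force: [0.2, -0.3, -3.4]
finger_gap: 0.577
```

```bash
python3 - <<'E'
from fit import *
st(); s=get_image("side"); t=get_image("top"); D=(s,grad(s)); T=(t,grad(t))
p=bot.get_obs()["position"]*1000; z=p[2]/1000+.0173
print("held bottom/top",[fit([D],"r",[((105,52),h)],(p[0],p[1],-9.7),8,4) for h in(z,z+.028)])
print("bench",[fit(g,*S["bench"][:2],(449.5,-338,-24),6,3) for g in([T,D],[T],[D])])
print("cradle",[fit([D],*C["pocket"][:2],(493.9,-8.7,-9.7),5,3)])
E
```

```text
t 26.5167 pos [493.4  -9.6 148.7] yaw -9.76 F [ 0.2 -0.3 -3.4] gap 49.0 q [ 9.964e-01 -8.500e-02 -2.000e-04  1.000e-04]
held bottom/top [(array([491.3,  -9.1,  -9.1]), np.float64(97.7)), (array([491.1, -11.1,  -9.4]), np.float64(108.1))]
bench [(array([ 449.3, -340.7,  -23.5]), np.float64(78.1)), (array([ 451.5, -340. ,  -24. ]), np.float64(39.1)), (array([ 448.7, -341.7,  -23.3]), np.float64(45.6))]
cradle [(array([493.9,  -8.9,  -9.7]), np.float64(206.0))]
```

The held stone is level and on target (offset at most 2.5 mm, heights as predicted). Shifting +1.5 mm in x and lowering.

Emit:
play_rows(
  commands=[
    [1.5, 0.7, -8, 0, -1],
    [0, 0, -16, 0, -1],
    [0, 0, -24, 0, -1],
    [0, 0, -28, 0, -1],
    [0, 0, -26, 0, -1],
    [0, 0, -20, 0, -1],
    [0, 0, -14, 0, -1],
    [0, 0, -10, 0, -1],
    [0, 0, -6, 0, -1],
    [0, 0, -4, 0, -1],
    [0, 0, -2, 0, -1],
    [0, 0, 0, 0, -1],
  ],
)

```text
time: 27.62
position: [0.4952, -0.0082, -0.0089]
tcp_rot: [0.996, -0.085, 0.0, -0.0]
contact_force: [-1.3, 0.2, -4.1]
finger_gap: 0.576
```

Emit:
play_rows(
  commands=[
    [0, 0, -1, 0, -1],
    [0, 0, 0, 0, -1],
    [0, 0, 0, 0, -1],
  ],
)

```text
time: 27.87
position: [0.4953, -0.0082, -0.0096]
tcp_rot: [0.996, -0.085, 0.0, 0.0]
contact_force: [-0.3, -0.2, -4.0]
finger_gap: 0.575
```

Emit:
play_rows(
  commands=[
    [0, 0, -1, 0, -1],
    [0, 0, 0, 0, -1],
    [0, 0, 0, 0, -1],
  ],
)

```text
time: 28.12
position: [0.495, -0.0082, -0.0111]
tcp_rot: [0.996, -0.085, 0.0, 0.0]
contact_force: [-0.1, 0.5, -3.2]
finger_gap: 0.579
```

Emit:
play_rows(
  commands=[
    [0, 0, -0.7, 0, -1],
    [0, 0, 0, 0, -1],
    [0, 0, 0, 0, -1],
  ],
)

```text
time: 28.37
position: [0.495, -0.0081, -0.0118]
tcp_rot: [0.996, -0.085, -0.0, -0.0]
contact_force: [0.0, -0.5, -4.1]
finger_gap: 0.577
```

Emit:
play_rows(
  commands=[
    [0, 0, -0.5, 0, -1],
    [0, 0, 0, 0, -1],
    [0, 0, 0, 0, -1],
  ],
)

```text
time: 28.62
position: [0.4951, -0.0081, -0.0121]
tcp_rot: [0.996, -0.085, 0.0, 0.0]
contact_force: [-2.0, 0.2, 0.7]
finger_gap: 0.579
```

Emit:
play_rows(
  commands=[
    [0, 0, -0.5, 0, -1],
    [0, 0, 0, 0, -1],
    [0, 0, 0, 0, -1],
  ],
)

```text
time: 28.87
position: [0.4951, -0.0081, -0.0122]
tcp_rot: [0.996, -0.085, 0.0, -0.0]
contact_force: [-6.3, 0.4, 7.8]
finger_gap: 0.573
```

Emit:
play_rows(
  commands=[
    [0, 0, 0.6, 0, 0.3],
    [0, 0, 0, 0, 0.4],
    [0, 0, 0, 0, 0.5],
    [0, 0, 0, 0, 0.5],
    [0, 0, 0, 0, 0.5],
    [0, 0, 5, 0, 0.5],
    [0, 0, 10, 0, 0.5],
    [0, 0, 20, 0, 0.5],
    [0, 0, 30, 0, 0.5],
    [0, 0, 36, 0, 0.7],
    [0, 0, 36, 0, 1],
    [0, 0, 20, 0, 1],
  ],
)

```text
time: 29.87
position: [0.4958, -0.0082, 0.1502]
tcp_rot: [0.996, -0.085, 0.002, -0.0]
contact_force: [0.7, 0.3, 0.2]
finger_gap: 1.0
```

```bash
python3 - <<'E'
from fit import *
st(); s=get_image("side"); t=get_image("top"); D=(s,grad(s)); T=(t,grad(t))
print("pocket",fit([D],"r",[((105,52),.033)],(494,-9,-9.7),6,4))
print("bench",[fit(g,"r",[((150,64),.044)],(449.5,-340,-24),8,3) for g in([T,D],[T],[D])])
draw(s,[(("r",(105,52),(494,-9,-9.7),.033),(0,255,0)),(("r",(150,64),(449.3,-340.7,-23.7),.044),(0,0,255))],(215,200,345,370),4,"q.png")
draw(t,[(("r",(150,64),(449.3,-340.7,-23.7),.044),(0,0,255))],(355,175,410,230),5,"q2.png")
a=cv2.imread("pics/q.png")[:600];b=cv2.imread("pics/q2.png"); c=np.zeros((600,800,3),np.uint8); c[:,:520]=a; c[:275,520:795]=b; cv2.imwrite("pics/s10.png",c)
E
```

```text
t 29.8667 pos [495.8  -8.2 150.2] yaw -9.7 F [0.7 0.3 0.2] gap 85.0 q [ 0.9964 -0.0845  0.0024 -0.    ]
pocket (array([493. ,  -9.1, -10.3]), np.float64(106.6))
bench [(array([ 449.3, -340.7,  -23.5]), np.float64(77.2)), (array([ 451.5, -340. ,  -23.9]), np.float64(38.3)), (array([ 448.7, -341.7,  -23.3]), np.float64(45.3))]
```

View pics/s10.png

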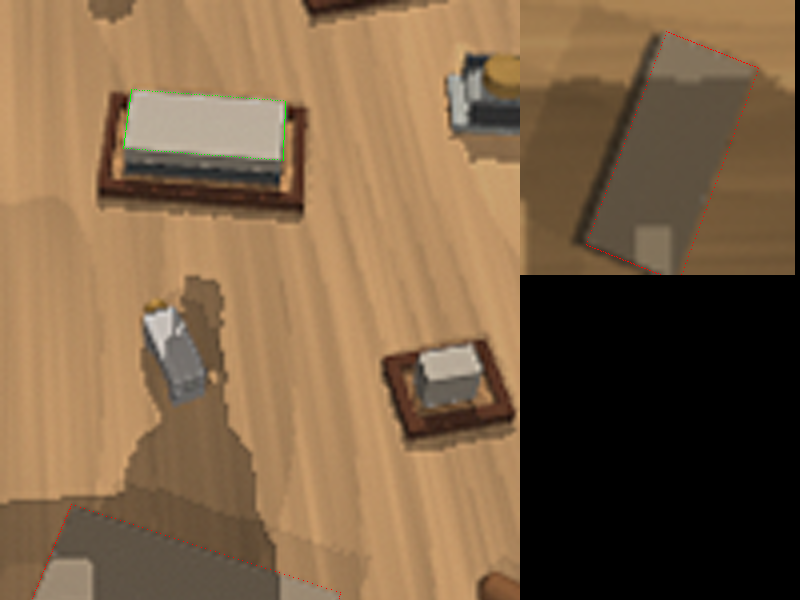

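The pocket stone is flat in its hollow (205,130), and the bench outline fits in both views. The guide and plane look unmoved. Fetching the bench stone.

Emit:
play_rows(
  commands=[
    [-2, -10, 0, 0, 1],
    [-3, -20, 0, -1, 1],
    [-4, -30, 0, -2, 1],
    [-5, -34, 0, -2, 1],
    [-5, -36, 0, -2, 1],
    [-5, -36, 0, -2, 1],
    [-5, -36, 0, -2, 1],
    [-5, -36, 0, -1.8, 1],
    [-5, -34, 0, -1, 1],
    [-4, -28, 0, 0, 1],
    [-2, -18, 0, 0, 1],
    [-0.7, -14.6, 0, 0, 1],
  ],
)

```text
time: 30.97
position: [0.4478, -0.3426, 0.1436]
tcp_rot: [0.979, -0.204, -0.001, -0.0]
contact_force: [-0.5, 0.3, 0.1]
finger_gap: 1.002
```

Emit:
play_rows(
  commands=[
    [0, 0, -8, 0, 1],
    [0, 0, -16, 0, 1],
    [0, 0, -24, 0, 1],
    [0, 0, -20, 0, 1],
    [0, 0, -10, 0, 1],
    [0, 0, 0, 0, 1],
    [0, 0, 0, 0, 1],
  ],
)

```text
time: 31.55
position: [0.4493, -0.3402, 0.0668]
tcp_rot: [0.979, -0.203, -0.0, -0.0]
contact_force: [-0.1, -0.5, 0.6]
finger_gap: 0.999
```

```bash
python3 -c "
from h import *
st()"
```

```text
t 31.55 pos [ 449.3 -340.2   66.8] yaw -23.48 F [-0.1 -0.5  0.6] gap 84.9 q [ 9.791e-01 -2.034e-01 -3.000e-04 -2.000e-04]
```

Emit:
play_rows(
  commands=[
    [0, -0.3, -8, 0, 1],
    [0, 0, -14, 0, 1],
    [0, 0, -16, 0, 1],
    [0, 0, -14, 0, 1],
    [0, 0, -10, 0, 1],
    [0, 0, -7, 0, 1],
    [0, 0, -4, 0, 1],
    [0, 0, -1.8, 0, 1],
    [0, 0, 0, 0, 1],
    [0, 0, 0, 0, 1],
  ],
)

```text
time: 32.38
position: [0.4496, -0.3413, -0.0075]
tcp_rot: [0.979, -0.204, 0.0, 0.0]
contact_force: [0.5, -0.4, 0.2]
finger_gap: 0.999
```

Emit:
play_rows(
  commands=[
    [0, 0, 0, 0, 0.8],
    [0, 0, 0, 0, 0.7],
    [0, 0, 0, 0, 0.6],
    [0, 0, 0, 0, 0.5],
    [0, 0, 0, 0, 0.4],
    [0, 0, 0, 0, 0.2],
    [0, 0, 0, 0, -1],
    [0, 0, 0, 0, -1],
    [0, 0, 0, 0, -1],
  ],
  grip_force=70,
)

```text
time: 33.13
position: [0.4497, -0.341, -0.0069]
tcp_rot: [0.979, -0.204, 0.0, -0.0]
contact_force: [-2.9, 5.1, 11.9]
finger_gap: 0.718
```

```bash
python3 -c "
from h import *
st()"
```

```text
t 33.1333 pos [ 449.7 -341.    -6.9] yaw -23.5 F [-2.9  5.1 11.9] gap 61.0 q [ 9.790e-01 -2.037e-01  4.000e-04 -1.000e-04]
```

Emit:
play_rows(
  commands=[
    [0, 0, 2, 0, -1],
    [0, 0, 4, 0, -1],
    [0, 0, 8, 0, -1],
    [0, 0, 14, 0, -1],
    [0, 0, 20, 0, -1],
    [0, 0, 24, 0, -1],
    [0, 0, 24, 0, -1],
    [0, 0, 20, 0, -1],
    [0, 0, 16, 0, -1],
    [0, 0, 9, 0, -1],
    [0, 0, 4, 0, -1],
    [0, 0, 2, 0, -1],
  ],
)

```text
time: 34.13
position: [0.4493, -0.3411, 0.1395]
tcp_rot: [0.979, -0.204, 0.0, 0.0]
contact_force: [-0.4, 0.4, -6.5]
finger_gap: 0.718
```

Emit:
play_rows(
  commands=[
    [3, 7, 0, 0, -1],
    [6, 14, 0, 1, -1],
    [9, 22, 0, 2, -1],
    [12, 28, 0, 2, -1],
    [13, 32, 0, 2, -1],
    [13, 32, 0, 2, -1],
    [13, 32, 0, 2, -1],
    [13, 32, 0, 2, -1],
    [13, 32, 0, 2, -1],
    [13, 32, 0, 2, -1],
    [13, 32, 0, 2, -1],
    [13, 32, 0, 2, -1],
  ],
)

```text
time: 35.13
position: [0.5831, -0.0117, 0.1377]
tcp_rot: [1.0, -0.021, -0.001, -0.0]
contact_force: [0.1, -0.8, -5.9]
finger_gap: 0.718
```

Emit:
play_rows(
  commands=[
    [13, 32, 0, 2, -1],
    [13, 32, 0, 2, -1],
    [13, 32, 0, 2, -1],
    [13, 30, 0, 2, -1],
    [11, 25, 0, 2, -1],
    [9, 19, 0, 2, -1],
    [5.9, 12, 0, 0.1, -1],
    [4, 8, 0, 0, -1],
    [2, 4.5, 0, 0, -1],
    [0, 0, 0, 0, -1],
    [0, 0, 0, 0, -1],
  ],
)

```text
time: 36.05
position: [0.667, 0.1797, 0.1388]
tcp_rot: [0.997, 0.083, -0.0, 0.0]
contact_force: [-0.4, -0.9, -5.8]
finger_gap: 0.717
```

```bash
python3 - <<'E'
from fit import *
st(); s=get_image("side"); t=get_image("top"); D=(s,grad(s)); T=(t,grad(t))
p=bot.get_obs()["position"]*1000; z=p[2]/1000+.0189
print("held bottom/top",[fit([D],"r",[((150,64),h)],(p[0],p[1],9.6),8,4) for h in(z,z+.032)])
print("cradle",[fit([g],*C["bench"][:2],(665.9,180.2,9.6),5,3) for g in (T,D)])
E
```

```text
t 36.05 pos [667.  179.7 138.8] yaw 9.54 F [-0.4 -0.9 -5.8] gap 60.9 q [ 9.965e-01  8.310e-02 -2.000e-04  1.000e-04]
held bottom/top [(array([666.3, 180.5,   9. ]), np.float64(73.0)), (array([665.7, 178.7,   9.5]), np.float64(71.1))]
cradle [(array([675.7, 182.4,   2.7]), np.float64(36.4)), (array([664.4, 180.9,   9.4]), np.float64(195.2))]
```

Emit:
play_rows(
  commands=[
    [-1, 0.8, -8, 0, -1],
    [0, 0, -16, 0, -1],
    [0, 0, -24, 0, -1],
    [0, 0, -26, 0, -1],
    [0, 0, -24, 0, -1],
    [0, 0, -18, 0, -1],
    [0, 0, -13, 0, -1],
    [0, 0, -9, 0, -1],
    [0, 0, -6, 0, -1],
    [0, 0, -3.5, 0, -1],
    [0, 0, -1.5, 0, -1],
    [0, 0, 0, 0, -1],
  ],
)

```text
time: 37.15
position: [0.6665, 0.1813, -0.0095]
tcp_rot: [0.996, 0.084, 0.0, -0.0]
contact_force: [0.1, -0.8, -5.9]
finger_gap: 0.719
```

Emit:
play_rows(
  commands=[
    [0, 0, -1.2, 0, -1],
    [0, 0, 0, 0, -1],
    [0, 0, 0, 0, -1],
  ],
)

```text
time: 37.4
position: [0.6664, 0.1813, -0.0107]
tcp_rot: [0.996, 0.084, 0.0, -0.0]
contact_force: [-0.1, -0.8, -6.3]
finger_gap: 0.716
```

Emit:
play_rows(
  commands=[
    [0, 0, -1, 0, -1],
    [0, 0, 0, 0, -1],
    [0, 0, 0, 0, -1],
  ],
)

```text
time: 37.65
position: [0.6662, 0.1813, -0.0122]
tcp_rot: [0.996, 0.084, 0.0, -0.0]
contact_force: [0.3, 0.1, -5.7]
finger_gap: 0.714
```

Emit:
play_rows(
  commands=[
    [0, 0, -0.6, 0, -1],
    [0, 0, 0, 0, -1],
    [0, 0, 0, 0, -1],
  ],
)

```text
time: 37.9
position: [0.6662, 0.1812, -0.0129]
tcp_rot: [0.996, 0.084, -0.0, 0.0]
contact_force: [0.6, -0.2, -6.8]
finger_gap: 0.716
```

Emit:
play_rows(
  commands=[
    [0, 0, -0.6, 0, -1],
    [0, 0, 0, 0, -1],
    [0, 0, 0, 0, -1],
  ],
)

```text
time: 38.15
position: [0.6662, 0.1813, -0.0135]
tcp_rot: [0.996, 0.084, -0.0, 0.0]
contact_force: [1.0, -0.3, -6.3]
finger_gap: 0.716
```

Emit:
play_rows(
  commands=[
    [0, 0, -0.6, 0, -1],
    [0, 0, 0, 0, -1],
    [0, 0, 0, 0, -1],
  ],
)

```text
time: 38.4
position: [0.6663, 0.1813, -0.0138]
tcp_rot: [0.996, 0.084, 0.0, -0.0]
contact_force: [-0.9, -0.4, -2.1]
finger_gap: 0.715
```

Emit:
play_rows(
  commands=[
    [0, 0, -0.5, 0, -1],
    [0, 0, 0, 0, -1],
    [0, 0, 0, 0, -1],
  ],
)

```text
time: 38.65
position: [0.6663, 0.1813, -0.0138]
tcp_rot: [0.996, 0.084, 0.0, -0.0]
contact_force: [-4.6, -2.1, 3.1]
finger_gap: 0.723
```

Emit:
play_rows(
  commands=[
    [0, 0, 0.5, 0, 0.6],
    [0, 0, 0, 0, 0.8],
    [0, 0, 0, 0, 0.9],
    [0, 0, 0, 0, 0.9],
    [0, 0, 0, 0, 0.9],
    [0, 0, 0, 0, 0.9],
    [0, 0, 5, 0, 0.9],
    [0, 0, 10, 0, 0.9],
    [0, 0, 20, 0, 0.9],
    [0, 0, 30, 0, 0.9],
    [0, 0, 36, 0, 0.9],
    [0, 0, 36, 0, 0.9],
  ],
)

```text
time: 39.65
position: [0.6659, 0.1811, 0.1252]
tcp_rot: [0.996, 0.084, -0.0, 0.0]
contact_force: [0.8, 0.4, 0.1]
finger_gap: 0.949
```

Emit:
play_rows(
  commands=[
    [-10, -8, 30, 0, 0.9],
    [-15, -15, 30, 0, 0.9],
    [-15, -25, 20, 0, 0.9],
    [-15, -25, 10, 0, 0.9],
    [-15, -25, 0, 0, 0.9],
    [-15, -25, 0, 0, 0.9],
    [-15, -25, 0, 0, 0.9],
    [-10, -15, 0, 0, 0.9],
    [0, 0, 0, 0, 0.9],
    [0, 0, 0, 0, 0.9],
  ],
)

```text
time: 40.48
position: [0.556, 0.0177, 0.2144]
tcp_rot: [0.997, 0.083, 0.001, 0.0]
contact_force: [-0.1, 0.2, 1.0]
finger_gap: 0.951
```

```bash
python3 - <<'E'
from fit import *
st(); s=get_image("side"); t=get_image("top"); D=(s,grad(s)); T=(t,grad(t))
print("bench",fit([D],"r",[((150,64),.037)],(666,181,9.5),6,4),"cradle",fit([D],*C["bench"][:2],(665.9,180.2,9.6),5,3))
print("pocket",fit([D],"r",[((105,52),.033)],(494,-9,-9.7),6,4),"puck",fit([D],"c",[((46,46),.033)],(413,355,0),6,1),"dresser",fit([D],"r",[((34,20),.035)],(619.8,-203.1,6.8),6,8))
o=cv2.imread("pics/side0.png"); m=(np.abs(s["color"][:,:,::-1].astype(int)-o).max(2)>40)
for n,P in(("guide",[.46,-.172,.015]),("plane",[.75,.012,.02])):
    u,v=proj(s,P).astype(int); print(n,"changed px",m[v-18:v+18,u-22:u+22].sum())
a=s["color"][:,:,::-1]; cv2.imwrite("pics/s11.png",cv2.resize(a[130:330,190:400],None,fx=3,fy=3,interpolation=cv2.INTER_CUBIC))
c=cv2.resize(a[125:185,205:405],None,fx=4,fy=4,interpolation=cv2.INTER_CUBIC); d=cv2.resize(a[185:325,205:405],None,fx=2.5,fy=2.5,interpolation=cv2.INTER_CUBIC)
f=np.zeros((c.shape[0]+d.shape[0],800,3),np.uint8); f[:c.shape[0]]=c; f[c.shape[0]:,:500]=d
g=cv2.resize(cv2.imread("pics/side0.png")[205:310,240:370],None,fx=2.3,fy=2.3); f[c.shape[0]:c.shape[0]+g.shape[0],500:500+g.shape[1]]=g; cv2.imwrite("pics/s11.png",f)
E
```

```text
t 40.4833 pos [556.   17.7 214.4] yaw 9.52 F [-0.1  0.2  1. ] gap 80.8 q [9.966e-01 8.300e-02 9.000e-04 0.000e+00]
bench (array([664.4, 180.6,   9.4]), np.float64(83.2)) cradle (array([664.8, 170.3,   9.3]), np.float64(113.8))
pocket (array([493. ,  -9.1, -10.3]), np.float64(103.7)) puck (array([411.4, 354.1,  -0.5]), np.float64(89.6)) dresser (array([ 619.4, -204.3,    6.1]), np.float64(129.9))
guide changed px 121
plane changed px 0
```

View pics/s11.png

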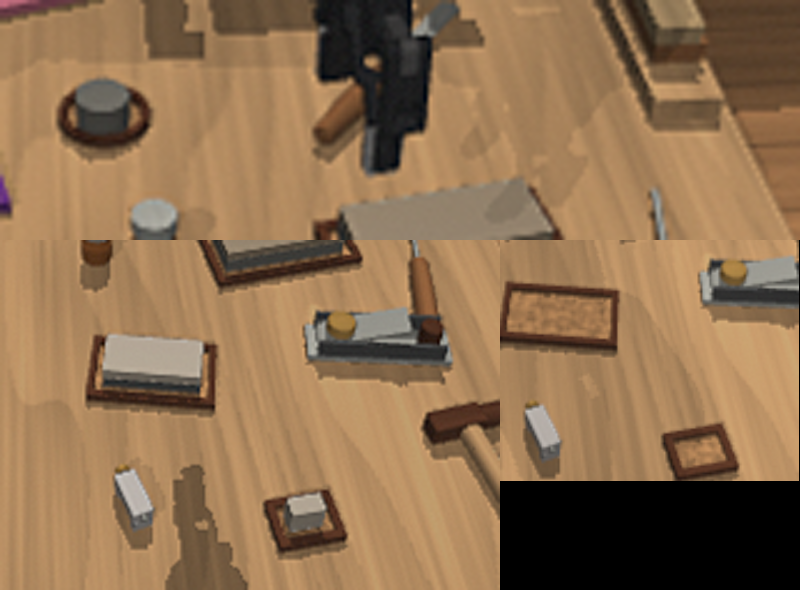

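All four stones sit flat inside their hollows: puck (103,105), bench (450,212), pocket (152,362) and dresser (305,512). The guide and plane are where they were. The arm is clear and at rest, so I'm handing in.

```bash
python3 -c "
from h import *
st(); print(bot.job_done())"
```

```text
t 40.5833 pos [556.5  18.7 213.6] yaw 9.6 F [-0.2 -0.5  0.1] gap 80.8 q [ 9.965e-01  8.370e-02  4.000e-04 -0.000e+00]
the job is handed in; nothing more can be done
None
```

I took the stack apart from the top down (dresser, puck, pocket, bench stone). All four stones now lie level in their matching wooden cradles, and I handed the job in at 40.6 s.

**First grasp:** my first try at the dresser closed on air above it. The images showed the fingertips sit about 24 mm above the reported TCP, so I allowed for that from then on. Nothing moved in the missed grasp.

**Placing:** each stone touched the floor at the predicted height, with 3–10 N on the last press. The last look shows every stone upright, flat and clear of its rim, and fits from the side camera put each within about 2 mm of its cradle's centre.

**Checks that disagreed:**
- **Puck cradle:** the two cameras put its centre about 6 mm apart in y. I went with the side view, which matched the held puck.
- **Later cradle refits:** once the puck was in place, its cradle refit came out about 3 mm off in y. The bench cradle refit came out 10 mm off with its stone in place, so I did not use either.
- **Honing guide:** 121 pixels around it changed between the first and last pictures. By eye it stands where it did, so I put this down to the arm's shadow. The plane showed no change.

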